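Park the hand-rest bridge in its notches

TASK

The fine brushwork is finished: with the fingertips, push the wooden hand-rest bridge along its two rails, off the wet picture, until it drops into the parking notches at the bare end of the board and lies level in both, then take the hand away. Keep pushing until it drops; slide it only, never lift it. Do not touch the wet picture and leave the bottle, jar and brush where they are.

Things in the scene. Friction and masses are not known exactly. Their poses are not given: they have to be found in the camera images.
- board: painting board, fixed: plywood base 440 (x) x 400 (y) x 12 mm, two beech rails along its x, each 420 mm long, 20 wide, centred at y = -155 and +155 mm, tops 62 mm above the table except in the notches (see notch_mid). Between them only the picture and two battens 22 mm high. Origin: centre of underside; z up; x runs along the rails to the bare end with the notches, to the robot's left +-30 deg.
- painting: the wet picture, a panel 225 mm (x) by 260 mm (y), fixed between the rails at the other end of the board (board x -180 to +45 mm); pale green face with dark patches, 30 mm above the table, 32 mm below the rail tops. Origin: centre of its underside, 12 mm above the table; axes as the board's. Not to be touched.
- bridge: hand-rest bridge: loose brown hardwood slat 96 (x, along the rails) x 361 (y) x 12 mm across both rails, with a cleat under each end outside the rails (14 mm thick, hanging 22 mm down, 1.5 mm play). 0.25-0.5 kg, slides at 1-4 N. Origin: centre of slat's underside, 62 mm above the table on the rails, 54 mm in the notches; axes as the board's. Starts 110-190 mm short of its parked place.
- notch_mid (a point): midway between the two parking notches, at the height of their floors. Each notch is a square-cut recess in the rail top, 8 mm deep (floor 54 mm above the table), 100 mm long, at board x +62 to +162 mm; so this point is at board (112, 0, 54) mm, axes as the board's. The bridge's origin lies here, within 2 mm along the rails, when parked.
- bridge_end_a (a point): point on the slat's underside above the middle of the rail at board y = +155 mm. Going into the notches the slat's leading edge dips first, then its trailing edge drops 8 mm; the far walls of the notches then stop it (4 mm play along the rails).
- bridge_end_b (a point): the same point above the rail at board y = -155 mm
- gesso: white squeeze bottle, 60 mm across, 125 mm high, standing on the table just off the picture end of the board; origin at the centre of its foot
- jar: glass jar with a black lid, 68 mm across, 75 mm high, standing on the table just off the bare end of the board; origin at the centre of its foot
- brush: paint brush lying on the table off the picture end of the board; origin under its middle, handle to its -x

How it is judged (in metres and radians):
On the way:
1. the fingers are still pushing the bridge as it comes to the notches (its middle 4 to 40 mm short of the parked place) (x of bridge in the frame of notch_mid between -0.04 and -0.004 m and contact force between the fingers and bridge above 0.1 N).
At the end, for the whole second after the job is handed in: The bridge lies at rest in both parking notches: its middle within 5 mm of the notches' middle along the rails, both ends down on the notch floors (within 2 mm), level within 0.025 rad (x of bridge in the frame of notch_mid between -0.005 and 0.005 m and z of bridge_end_a in the frame of notch_mid between -0.003 and 0.002 m and z of bridge_end_b in the frame of notch_mid between -0.003 and 0.002 m and angle between bridge's own z axis and vertical below 0.025 rad and linear speed of bridge below 0.01 m/s); the robot touches nothing.
It fails at once if the bridge is lifted off the rails (its middle more than 8 mm, or an end more than 14 mm, above the rail tops) (z of bridge in the frame of notch_mid above 0.016 m or z of any of bridge_end_a, bridge_end_b in the frame of notch_mid above 0.022 m).
It fails at once if the robot or the bridge touches the wet picture (contact force between any of the fingers, the arm, bridge and painting above 0.2 N).
It fails at once if the bottle, jar or brush is moved by more than 15 mm (distance of any of gesso, jar, brush from where it was at the start of the episode above 0.015 m).
It also fails if it takes over 42 s, if anything falls off the work surface, if the arm or the gripper's body presses on something with over 40 N, if the wrist force passes 120 N, or if a joint passes its speed limit or range.

ROBOT

A 6-joint arm with a two-finger parallel gripper is mounted at the origin on the work surface. World frame = base frame: x ahead of the robot, y to its left, z up, the work surface at z = 0. Lengths are in mm, angles in rad, forces in N, time in s.
With the tool pointing down it reaches from about 300 to 850 mm from the base axis. Payload 4.2 kg.
Tool frame: the origin (TCP) lies midway between the tips of the shut fingers; the grasp point (between the pads) lies 19 mm behind it; z points along the fingers, x is the direction in which the jaws open and shut, and the axes are right-handed (so a half turn about z gives the same grasp; the last joint's range is limited). The gripper opens to 91 mm and grips with 3 to 60 N. Pads are 32 mm wide; open, the fingers measure 118 mm over their backs; the gripper's body (76 mm by 178 mm) begins 60 mm behind the grasp point.
Start: joints at [-1.328, 0.32, 1.565, -0, 1.257, -0.02], TCP at [149.379, -555.274, 213.976] pointing down, gripper open.
Joint ranges: [-3.11, 3.11], [-0.84, 2.01], [0.21, 2.61], [-1.34, 4.49], [0.05, 2.63], [-2.56, 2.56]. Speed limits (rad/s): [2.57, 2.57, 3.14, 3.14, 3.14, 3.14].

INTERFACE

Orientations are given as a 3x3 rotation matrix whose columns are the frame's x, y, z axes.
In Python, from plant import get_obs, imaging, ticket gives the robot as it stands.
- The arm moves only by the shell command python3 -m creep 'ROWS' [FORCE]. ROWS is JSON, a list of rows, each an object of numbers: "fingers": the opening in per cent of the stroke, from 0 (shut) to 100 (fully open); "dx", "dy", "dz": the shift along the tool's x, y, z in mm; "spin": the turn about the tool's z in degrees. In form: [{"fingers": .., "dx": .., "dy": .., "dz": .., "spin": ..}, ...]. A call has 1 to 10 rows; each row is the pose to reach, as a shift and turn from the pose commanded when the call began, along the tool's axes at that moment; what a row does not reach only later rows make up. A row lasts 1/12 s, in which the tool goes at most 41.7 mm and 7.16 degrees, less where a joint would pass 70% of its speed; a pose out of reach is approached as far as the arm can. A call with a gripper value outside its range is refused whole. The fingers move at their own pace and stop on an object; FORCE is the grip in N (left out, the last holds). Time passes only in rows, so rows that repeat a pose let the fingers close. It gives the time, the measured TCP pose, the force and the opening at its end, in the units of the state.
- get_obs(): the state, without advancing time (a new reading comes with each control period).
- imaging.get_image(name): name is "scene" or "top" or "wrist"; returns a dict with "color" (400x640x3 uint8, red, green, blue), "z_map" (400x640 float32, mm along the optical axis (not along the pixel's ray), 0 where there is no reading), "camera_matrix" (3x3 intrinsics, pixels), "dist_coeffs" ([k1, k2, p1, p2, k3] as OpenCV has them; the pictures are not rectified), "pose" (4x4, takes a point from camera to world coordinates); the wrist camera has in their place "mount" (4x4, takes a point from camera to tool coordinates, whose origin is the TCP and whose axes are the tool frame's). Camera axes: x right, y down, z forward; pixel columns grow to the right and rows downward; lengths in mm; the calibration is good to about 2 mm. A picture is of the moment at which its call begins: read the wrist's pose just before it.
- ticket.job_done(): hands the job in, once; it reports no verdict.
The state is a dict: "clock": time; "joint_positions": joint angles; "dq": joint speeds; "effort": joint torques, N m; "tool_pos": TCP position; "tool_rot": TCP orientation; "ft_force": force on the tool from outside, world axes, zero at the start; "moment": the same for the moment, N m; "finger_gap": finger opening in mm.
Only numpy, scipy, OpenCV 4.12 (cv2) and the standard library are available. Lean on these libraries where they do the work, as an engineer would, in place of code of your own. Each camera call takes 0.05 s, during which the arm holds its last target. There are 200 camera calls.

## Working session

There is one attempt and no reset: what is moved stays moved. The work goes in short steps, Python scripts to look and compute and a shell command to move; the robot and the scene stay as the last step left them, time stands still between calls to the robot, and variables do not carry over. Pictures are saved under pics/ and viewed, about 8 in all and at most 12, crops included, and the job is handed in when it is done.

```bash
mkdir -p pics
cat > h.py <<'E'
import numpy as np, cv2
from plant import get_obs, imaging, ticket
def grab(n,f):
    o=get_obs(); im=imaging.get_image(n)
    cv2.imwrite('pics/'+f,im['color'][:,:,::-1]); 
    np.save('pics/'+f[:-4]+'.npy',im,allow_pickle=True); return o,im
def load(f): return np.load('pics/'+f+'.npy',allow_pickle=True).item()
def plane(im,uv,z,T=None):
    T=im['pose'] if T is None else T
    p=cv2.undistortPoints(np.array(uv,float).reshape(-1,1,2),np.array(im['camera_matrix']),np.array(im['dist_coeffs'])).reshape(-1,2)
    T=np.array(T); d=np.c_[p,np.ones(len(p))]@T[:3,:3].T; c=T[:3,3]
    return c+d*((z-c[2])/d[:,2])[:,None]
E
python3 - <<'E'
from h import *
o,im=grab('top','top.png'); grab('scene','scene.png')
print({k:np.round(o[k],3) for k in o}); print(np.round(im['pose'],2))
E
```

```text
{'clock': np.float64(0.0), 'joint_positions': array([-1.328,  0.32 ,  1.566, -0.   ,  1.257, -0.02 ]), 'dq': array([ 0.002,  0.   , -0.001,  0.001,  0.001,  0.001]), 'effort': array([ -0.   , -41.246, -23.198,   0.073,   0.046,  -0.   ]), 'tool_pos': array([ 149.234, -554.783,  213.137]), 'tool_rot': array([[ 0.26 , -0.966, -0.   ],
       [-0.966, -0.26 ,  0.002],
       [-0.002,  0.   , -1.   ]]), 'ft_force': array([-0.651, -0.611, -0.533]), 'moment': array([ 0.017, -0.077,  0.03 ]), 'finger_gap': np.float64(91.17)}
[[ 0.0000e+00 -1.0000e+00  8.0000e-02  4.3639e+02]
 [-1.0000e+00 -1.0000e-02 -3.0000e-02 -3.3400e+00]
 [ 3.0000e-02 -8.0000e-02 -1.0000e+00  9.8027e+02]
 [ 0.0000e+00  0.0000e+00  0.0000e+00  1.0000e+00]]
```

View pics/top.png

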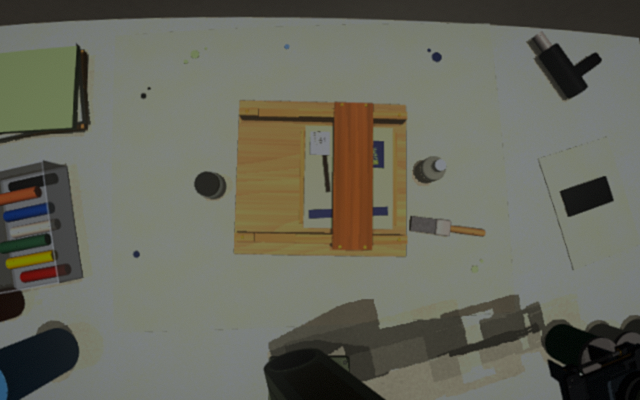

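View pics/scene.png

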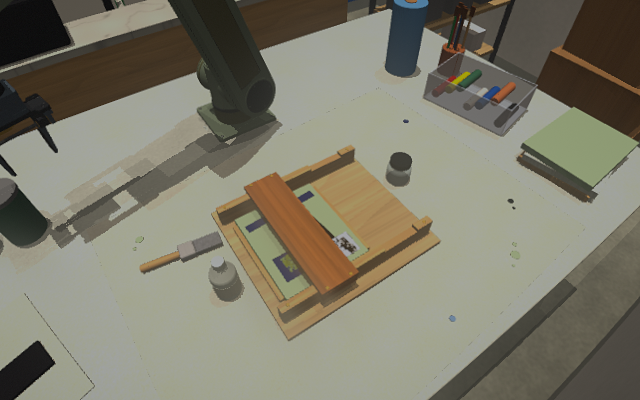

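Top view: the slat covers px (333–373, 102–250). The bare end is on the left, which is world +y. The jar is at (210,185), the bottle at (430,168) and the brush at (447,227). The scene view confirms the notches are on the jar side.

Run:
```python
from h import *
im=load('top'); rgb=im['color']; h=cv2.cvtColor(rgb,cv2.COLOR_RGB2HSV)
for p in [(350,180),(270,170),(300,108),(385,108)]: print(p,h[p[1],p[0]],im['z_map'][p[1],p[0]])
def big(m):
    m=cv2.morphologyEx(m.astype(np.uint8),cv2.MORPH_OPEN,np.ones((5,5)))
    c=max(cv2.findContours(m,0,1)[0],key=cv2.contourArea); return cv2.boxPoints(cv2.minAreaRect(c))
roi=np.zeros(h.shape[:2],bool); roi[90:265,225:415]=1
b=big(roi&(h[...,0]<13)&(h[...,1]>140)); P=plane(im,b,74); print('bridge',b.round(1).tolist(),P.round(1).tolist(),P.mean(0))
# board base corners, z=12, from picture
m=roi&(h[...,1]>85); bb=big(m); Q=plane(im,bb,12); print('board',bb.round(1).tolist(),Q.round(1).tolist(),Q.mean(0))
for R in(P,Q):
    for i in range(4):
        d=R[(i+1)%4]-R[i]; print(np.linalg.norm(d).round(1),np.degrees(np.arctan2(d[1],d[0])).round(2))
print(plane(im,[(430,162)],110),plane(im,[(447,227)],8),plane(im,[(210,183)],70))
cv2.imwrite('pics/topc.png',cv2.resize(rgb[90:265,225:415,::-1],None,fx=4,fy=3.4,interpolation=cv2.INTER_CUBIC))
```

```text
(350, 180) [ 11 191 119] 915.92017
(270, 170) [ 20 137 125] 974.3695
(300, 108) [ 22 136 126] 933.8681
(385, 108) [ 18 136 124] 994.81714
bridge [[332.79998779296875, 247.89999389648438], [334.1000061035156, 102.80000305175781], [372.20001220703125, 103.0999984741211], [371.0, 248.1999969482422]] [[382.1, -56.3, 74.0], [736.2, -59.1, 74.0], [736.9, -153.6, 74.0], [381.2, -147.5, 74.0]] [ 559.10588112 -104.10993526   74.        ]
board [[233.6999969482422, 253.5], [236.0, 100.19999694824219], [408.1000061035156, 102.80000305175781], [405.79998779296875, 256.1000061035156]] [[363.3, 191.3, 12.0], [761.5, 194.7, 12.0], [760.3, -260.3, 12.0], [357.1, -247.3, 12.0]] [560.54336346 -30.41578186  12.        ]
354.1 -0.46
94.5 -89.55
355.7 179.02
91.3 89.48
398.2 0.49
455.0 -90.15
403.4 178.16
438.7 89.19
[[ 584.78765414 -283.65951063  110.        ]] [[ 431.41882999 -358.53333049    8.        ]] [[536.05683382 240.32591963  70.        ]]
```

View pics/topc.png

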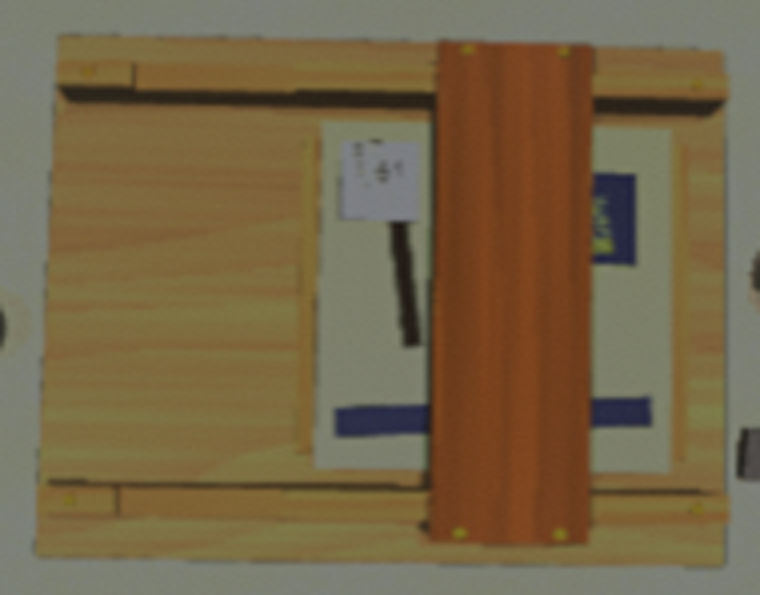

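The crop shows the notch end walls at crop (134,75) and (117,500), the picture between the rails, and the slat's trailing edge at crop x≈590. I'll use the rail and picture lines to get the direction and the parking point.

Run:
```python
from h import *
im=load('top')
f=lambda pts,z: plane(im,[(225+x/4,90+y/3.4) for x,y in pts],z)
def ang(a,b): d=b-a; return np.degrees(np.arctan2(d[1],d[0])).round(2),np.linalg.norm(d).round(1)
w=f([(134,75),(117,500)],62); print('walls',w.round(1),ang(*w))
r=f([(725,75),(58,60),(722,522),(40,513)],62); print('rails',r.round(1),ang(r[0],r[1]),ang(r[2],r[3]))
p=f([(322,122),(314,468),(672,128),(672,470)],30); print('pic',p.round(1),ang(p[2],p[0]),ang(p[3],p[1]),ang(p[1],p[0]))
b=f([(437,42),(430,541),(592,45),(588,543)],74); print('bridge',b.round(1),b.mean(0),ang(b[1],b[0]),ang(b[3],b[2]))
```

```text
walls [[714.5 127.7  62. ]
 [406.7 132.3  62. ]] (np.float64(179.14), np.float64(307.8))
rails [[ 719.4 -241.7   62. ]
 [ 725.6  175.2   62. ]
 [ 391.7 -234.3   62. ]
 [ 397.3  178.6   62. ]] (np.float64(89.15), np.float64(416.9)) (np.float64(89.22), np.float64(412.9))
pic [[ 688.7   11.4   30. ]
 [ 429.6   14.6   30. ]
 [ 687.1 -214.3   30. ]
 [ 428.6 -210.7   30. ]] (np.float64(89.58), np.float64(225.6)) (np.float64(89.73), np.float64(225.3)) (np.float64(-0.7), np.float64(259.1))
bridge [[ 737.2  -59.6   74. ]
 [ 379.2  -55.5   74. ]
 [ 736.6 -155.6   74. ]
 [ 377.7 -150.    74. ]] [ 557.69623072 -105.15147391   74.        ] (np.float64(-0.66), np.float64(358.1)) (np.float64(-0.9), np.float64(358.9))
```

```bash
python3 -m creep '[{"fingers":100,"dx":-125,"dy":-245,"dz":0,"spin":-37},{"fingers":100,"dx":-125,"dy":-245,"dz":0,"spin":-37},{"fingers":100,"dx":-125,"dy":-245,"dz":0,"spin":-37},{"fingers":100,"dx":-125,"dy":-245,"dz":0,"spin":-37},{"fingers":100,"dx":-125,"dy":-245,"dz":0,"spin":-37},{"fingers":100,"dx":-251,"dy":-491,"dz":0,"spin":-74.3},{"fingers":100,"dx":-251,"dy":-491,"dz":0,"spin":-74.3},{"fingers":100,"dx":-251,"dy":-491,"dz":0,"spin":-74.3},{"fingers":100,"dx":-251,"dy":-491,"dz":0,"spin":-74.3},{"fingers":100,"dx":-251,"dy":-491,"dz":0,"spin":-74.3}]'
```

```text
clock: 0.93
tool_pos: [459.4, -274.0, 213.7]
tool_rot: [[0.999, -0.052, -0.0], [-0.052, -0.999, 0.0], [-0.0, -0.0, -1.0]]
ft_force: [-0.3, -0.6, 1.1]
finger_gap: 91.2
```

```bash
python3 -m creep '[{"fingers":100,"dx":0,"dy":0,"dz":0,"spin":0},{"fingers":100,"dx":0,"dy":0,"dz":0,"spin":0},{"fingers":100,"dx":0,"dy":0,"dz":0,"spin":0}]'
```

```text
clock: 1.18
tool_pos: [457.9, -275.8, 213.5]
tool_rot: [[0.998, -0.058, -0.001], [-0.058, -0.998, -0.0], [-0.001, 0.0, -1.0]]
ft_force: [-0.1, 0.0, 0.5]
finger_gap: 91.2
```

```bash
python3 -m creep '[{"fingers":100,"dx":47,"dy":-48,"dz":0,"spin":-2.6},{"fingers":100,"dx":70,"dy":-73,"dz":0,"spin":-2.6},{"fingers":100,"dx":94.5,"dy":-96.5,"dz":0,"spin":-2.6},{"fingers":100,"dx":94.5,"dy":-96.5,"dz":0,"spin":-2.6},{"fingers":100,"dx":94.5,"dy":-96.5,"dz":0,"spin":-2.6},{"fingers":100,"dx":94.5,"dy":-96.5,"dz":30,"spin":-2.6},{"fingers":100,"dx":94.5,"dy":-96.5,"dz":60,"spin":-2.6},{"fingers":100,"dx":94.5,"dy":-96.5,"dz":80,"spin":-2.6},{"fingers":100,"dx":94.5,"dy":-96.5,"dz":80,"spin":-2.6},{"fingers":100,"dx":94.5,"dy":-96.5,"dz":80,"spin":-2.6}]'
python3 - <<'E'
from h import *
o,im=grab('wrist','w1.png'); print(o['tool_pos'],o['clock'])
E
```

```text
clock: 2.02
tool_pos: [556.5, -186.6, 133.5]
tool_rot: [[1.0, -0.015, -0.003], [-0.015, -1.0, 0.0], [-0.003, -0.0, -1.0]]
ft_force: [0.4, 0.3, 1.5]
finger_gap: 91.1
[ 556.52960859 -186.61695176  133.51486591] 2.0167
```

View pics/w1.png

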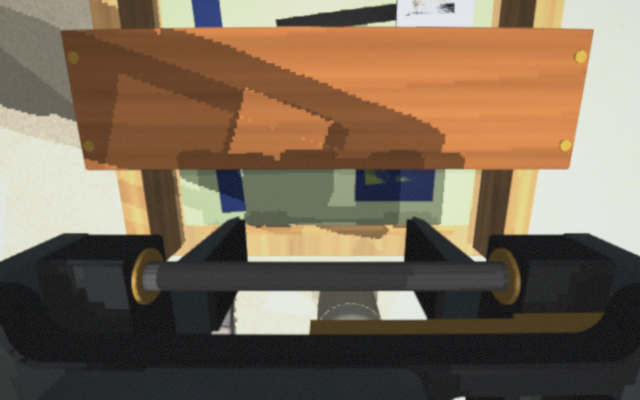

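The wrist view shows the slat's trailing edge at row ≈168 (cols 85–570), with the fingers behind it near (220–240, 230) and (410, 230). I'll cast that edge onto z=74.

Run:
```python
from h import *
im=load('w1'); o=get_obs(); T=np.eye(4); T[:3,:3]=o['tool_rot']; T[:3,3]=o['tool_pos']; T=T@np.array(im['mount'])
print(plane(im,[(86,169),(568,168),(64,31),(592,30)],74,T).round(1)); print(plane(im,[(440,225)],30,T))
```

```text
[[ 379.3 -150.5   74. ]
 [ 738.9 -155.4   74. ]
 [ 382.7  -56.4   74. ]
 [ 739.7  -61.3   74. ]]
[[ 662.54871878 -214.18619201   30.        ]]
```

Both views agree to about 1 mm, so I'll lower to z≈50, which is 20 mm above the picture.

```bash
python3 -m creep '[{"fingers":100,"dx":3,"dy":0,"dz":30,"spin":0},{"fingers":100,"dx":3,"dy":0,"dz":60,"spin":0},{"fingers":100,"dx":3,"dy":0,"dz":75,"spin":0},{"fingers":100,"dx":3,"dy":0,"dz":83,"spin":0},{"fingers":100,"dx":3,"dy":0,"dz":83,"spin":0},{"fingers":100,"dx":3,"dy":-4,"dz":83,"spin":0},{"fingers":100,"dx":3,"dy":-8,"dz":83,"spin":0},{"fingers":100,"dx":3,"dy":-12,"dz":83,"spin":0},{"fingers":100,"dx":3,"dy":-16,"dz":83,"spin":0},{"fingers":100,"dx":3,"dy":-20,"dz":83,"spin":0}]'
```

```text
clock: 2.9
tool_pos: [562.6, -165.7, 52.3]
tool_rot: [[1.0, -0.011, 0.003], [-0.011, -1.0, -0.003], [0.003, 0.003, -1.0]]
ft_force: [-0.4, -6.0, 3.6]
finger_gap: 90.9
```

```bash
python3 -m creep '[{"fingers":100,"dy":-6,"dx":0,"dz":0,"spin":0},{"fingers":100,"dx":0,"dz":0,"spin":0,"dy":-12},{"fingers":100,"dx":0,"dz":0,"spin":0,"dy":-18},{"fingers":100,"dx":0,"dz":0,"spin":0,"dy":-24},{"fingers":100,"dx":0,"dz":0,"spin":0,"dy":-30},{"fingers":100,"dx":0,"dz":0,"spin":0,"dy":-36},{"fingers":100,"dx":0,"dz":0,"spin":0,"dy":-42},{"fingers":100,"dx":0,"dz":0,"spin":0,"dy":-48},{"fingers":100,"dx":0,"dz":0,"spin":0,"dy":-54},{"fingers":100,"dx":0,"dz":0,"spin":0,"dy":-60}]'
```

```text
clock: 3.73
tool_pos: [563.5, -106.0, 52.3]
tool_rot: [[1.0, -0.012, 0.003], [-0.011, -1.0, -0.003], [0.003, 0.003, -1.0]]
ft_force: [-1.1, -5.6, 5.2]
finger_gap: 91.3
```

```bash
python3 -m creep '[{"fingers":100,"dy":-6,"dx":0,"dz":0,"spin":0},{"fingers":100,"dx":0,"dz":0,"spin":0,"dy":-12},{"fingers":100,"dx":0,"dz":0,"spin":0,"dy":-18},{"fingers":100,"dx":0,"dz":0,"spin":0,"dy":-24},{"fingers":100,"dx":0,"dz":0,"spin":0,"dy":-30},{"fingers":100,"dx":0,"dz":0,"spin":0,"dy":-36},{"fingers":100,"dx":0,"dz":0,"spin":0,"dy":-42},{"fingers":100,"dx":0,"dz":0,"spin":0,"dy":-48},{"fingers":100,"dx":0,"dz":0,"spin":0,"dy":-54},{"fingers":100,"dx":0,"dz":0,"spin":0,"dy":-60}]'
python3 - <<'E'
from h import *
o,im=grab('wrist','w2.png'); print(o['tool_pos'],o['ft_force'],o['clock'])
E
```

```text
clock: 4.57
tool_pos: [564.2, -45.9, 52.3]
tool_rot: [[1.0, -0.011, 0.003], [-0.011, -1.0, -0.003], [0.003, 0.003, -1.0]]
ft_force: [-0.0, -5.5, 4.1]
finger_gap: 91.0
[564.17665023 -45.85963154  52.29843664] [-0.00800919 -5.50821519  4.12633517] 4.5667
```

View pics/w2.png

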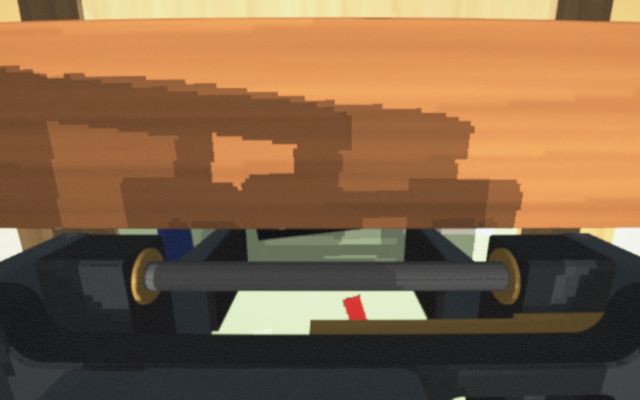

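The slat is still square to the hand, with its trailing edge straight at row ≈228 and the fingers against it. About 60 mm remains, so I'll slow down.

```bash
python3 -m creep '[{"fingers":100,"dy":-4,"dx":0,"dz":0,"spin":0},{"fingers":100,"dx":0,"dz":0,"spin":0,"dy":-8},{"fingers":100,"dx":0,"dz":0,"spin":0,"dy":-12},{"fingers":100,"dx":0,"dz":0,"spin":0,"dy":-16},{"fingers":100,"dx":0,"dz":0,"spin":0,"dy":-20},{"fingers":100,"dx":0,"dz":0,"spin":0,"dy":-24},{"fingers":100,"dx":0,"dz":0,"spin":0,"dy":-28},{"fingers":100,"dx":0,"dz":0,"spin":0,"dy":-32},{"fingers":100,"dx":0,"dz":0,"spin":0,"dy":-36},{"fingers":100,"dx":0,"dz":0,"spin":0,"dy":-40}]'
```

```text
clock: 5.45
tool_pos: [563.7, -5.0, 51.2]
tool_rot: [[1.0, -0.013, 0.0], [-0.013, -1.0, -0.0], [0.0, 0.0, -1.0]]
ft_force: [-0.0, -1.9, -1.0]
finger_gap: 91.1
```

```bash
python3 -m creep '[{"fingers":100,"dy":-2,"dx":0,"dz":0,"spin":0},{"fingers":100,"dx":0,"dz":0,"spin":0,"dy":-4},{"fingers":100,"dx":0,"dz":0,"spin":0,"dy":-6},{"fingers":100,"dx":0,"dz":0,"spin":0,"dy":-8},{"fingers":100,"dx":0,"dz":0,"spin":0,"dy":-10},{"fingers":100,"dx":0,"dz":0,"spin":0,"dy":-12},{"fingers":100,"dx":0,"dz":0,"spin":0,"dy":-14},{"fingers":100,"dx":0,"dz":0,"spin":0,"dy":-15},{"fingers":100,"dx":0,"dz":0,"spin":0,"dy":-16}]'
python3 - <<'E'
from h import *
o,im=grab('scene','s2.png'); print(o['tool_pos'],o['ft_force'],o['clock'])
c=im['color'][120:360,180:480,::-1]; cv2.imwrite('pics/s2c.png',cv2.resize(c,None,fx=2.4,fy=2.4,interpolation=cv2.INTER_CUBIC))
E
```

```text
clock: 6.2
tool_pos: [563.7, 11.1, 50.9]
tool_rot: [[1.0, -0.012, -0.0], [-0.012, -1.0, -0.0], [-0.0, 0.0, -1.0]]
ft_force: [-0.5, -1.9, -1.7]
finger_gap: 91.0
[563.71086071  11.14988432  50.86693266] [-0.48458762 -1.92769569 -1.70395346] 6.2
```

View pics/s2c.png

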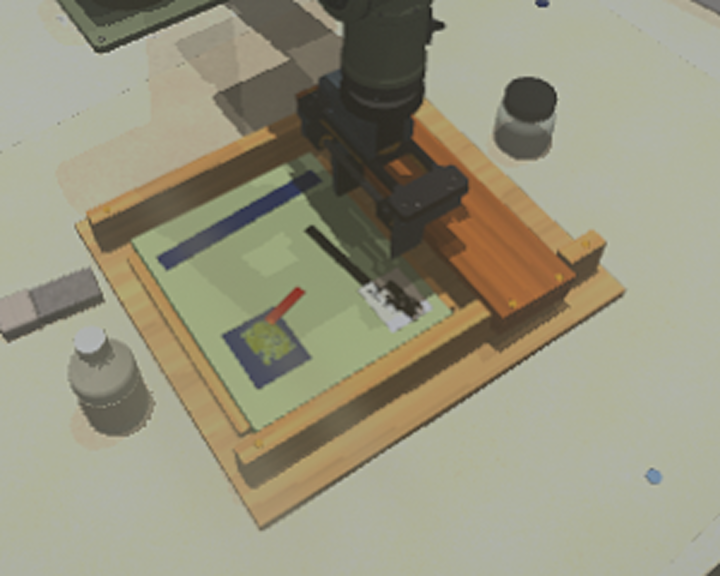

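The leading edge (crop x≈575) is near the notch end wall and has dipped. The trailing edge (≈490,315) is just at the notch start. I'll keep pushing in fine steps.

```bash
python3 -m creep '[{"fingers":100,"dy":-1,"dx":0,"dz":0,"spin":0},{"fingers":100,"dx":0,"dz":0,"spin":0,"dy":-2},{"fingers":100,"dx":0,"dz":0,"spin":0,"dy":-3},{"fingers":100,"dx":0,"dz":0,"spin":0,"dy":-4},{"fingers":100,"dx":0,"dz":0,"spin":0,"dy":-4}]'
```

```text
clock: 6.67
tool_pos: [564.0, 15.3, 51.0]
tool_rot: [[1.0, -0.013, 0.0], [-0.013, -1.0, 0.0], [0.0, -0.0, -1.0]]
ft_force: [-1.2, -1.2, -0.8]
finger_gap: 91.5
```

Run:
```python
from h import *
o,im=grab('wrist','w3.png'); print(o['tool_pos'],o['ft_force'],o['clock'])
o,im=grab('scene','s3.png')
c=im['color'][210:290,340:440,::-1]; cv2.imwrite('pics/s3c.png',cv2.resize(c,None,fx=6,fy=6,interpolation=cv2.INTER_CUBIC))
```

```text
[563.98742652  15.31518828  51.03964966] [-1.18062504 -1.15443853 -0.80242974] 6.6667
```

View pics/s3c.png

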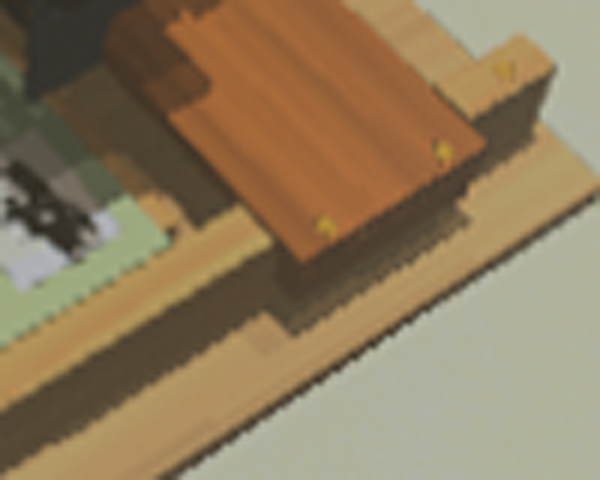

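This end looks down in its notch, with the slat top only just above the rail top. I'll check both ends by depth.

```bash
cat > d.py <<'E'
from h import *
import sys
def cloud(im,T):
    v,u=np.mgrid[0:400,0:640]; p=cv2.undistortPoints(np.c_[u.ravel(),v.ravel()].astype(float).reshape(-1,1,2),np.array(im['camera_matrix']),np.array(im['dist_coeffs'])).reshape(-1,2)
    z=im['z_map'].reshape(-1,1); return np.hstack([p*z,z])@T[:3,:3].T+T[:3,3]
def fit(im,T,n):
    P=cloud(im,T); h=cv2.cvtColor(im['color'],cv2.COLOR_RGB2HSV).reshape(-1,3)
    m=(h[:,0]<14)&(h[:,1]>140)&(P[:,2]>50)&(P[:,2]<90)&(P[:,1]>-10)&(P[:,1]<160)&(P[:,0]>370)&(P[:,0]<750)&(im['z_map'].ravel()>0)
    Q=P[m]
    for _ in range(3):
        A=np.c_[Q[:,0]-560,Q[:,1]-80,np.ones(len(Q))]; c=np.linalg.lstsq(A,Q[:,2],rcond=None)[0]; r=Q[:,2]-A@c; Q=Q[abs(r)<3*max(1,np.median(abs(r)))]
    print(n,len(Q),'slopes',c[:2].round(4),'z mid',c[2].round(1),'y',np.percentile(Q[:,1],[1,99]).round(1),'x',np.percentile(Q[:,0],[1,99]).round(1))
E
python3 - <<'E'
from d import *
o=get_obs(); im=load('w3'); T=np.eye(4); T[:3,:3]=o['tool_rot']; T[:3,3]=o['tool_pos']; fit(im,T@np.array(im['mount']),'wrist')
im=load('s3'); fit(im,np.array(im['pose']),'scene')
E
```

```text
wrist 84757 slopes [-0.001  -0.0003] z mid 65.6 y [ 32.7 124.8] x [402.5 713.5]
scene 1747 slopes [-0.0012 -0.0015] z mid 65.5 y [ 31.6 125.2] x [503.7 740. ]
```

The slat is level, its top is at 65.5 mm (66 expected when parked), and it spans y 32–125. It has dropped, so I'll back off and then go up.

```bash
python3 -m creep '[{"fingers":100,"dx":0,"dy":5,"dz":0,"spin":0},{"fingers":100,"dx":0,"dy":12,"dz":0,"spin":0},{"fingers":100,"dx":0,"dy":20,"dz":0,"spin":0},{"fingers":100,"dx":0,"dy":20,"dz":0,"spin":0},{"fingers":100,"dx":0,"dy":20,"dz":-30,"spin":0},{"fingers":100,"dx":0,"dy":20,"dz":-70,"spin":0},{"fingers":100,"dx":0,"dy":40,"dz":-110,"spin":0},{"fingers":100,"dx":0,"dy":60,"dz":-140,"spin":0},{"fingers":100,"dx":0,"dy":60,"dz":-150,"spin":0},{"fingers":100,"dx":0,"dy":60,"dz":-150,"spin":0}]'
python3 - <<'E'
from d import *
o,im=grab('wrist','w4.png'); T=np.eye(4); T[:3,:3]=o['tool_rot']; T[:3,3]=o['tool_pos']; fit(im,T@np.array(im['mount']),'wrist')
o,im=grab('scene','s4.png'); fit(im,np.array(im['pose']),'scene'); print(o['ft_force'],o['clock'])
E
```

```text
clock: 7.6
tool_pos: [564.9, -46.0, 204.4]
tool_rot: [[1.0, -0.015, 0.007], [-0.015, -1.0, -0.0], [0.007, 0.0, -1.0]]
ft_force: [-0.4, 0.0, -0.1]
finger_gap: 91.1
wrist 41279 slopes [-0.0011 -0.0011] z mid 65.5 y [ 32.5 124.2] x [385.  733.6]
scene 2881 slopes [-0.0008 -0.0004] z mid 65.4 y [ 31.9 125. ] x [392.2 739.2]
[-0.2120679   0.27255746 -0.94270937] 7.65
```

View pics/w4.png

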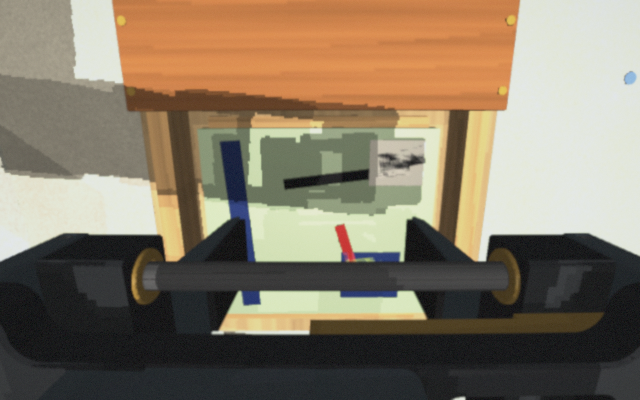

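The bridge (trailing edge at row ≈108) lies square and level past the picture, and the hand is clear of it. I'll hand in.

```bash
python3 -m creep '[{"fingers":100,"dx":0,"dy":0,"dz":0,"spin":0},{"fingers":100,"dx":0,"dy":0,"dz":0,"spin":0}]'; python3 -c "
from plant import ticket; print(ticket.job_done())"
```

```text
clock: 7.87
tool_pos: [561.9, -44.3, 198.7]
tool_rot: [[1.0, -0.012, -0.004], [-0.012, -1.0, 0.001], [-0.004, -0.001, -1.0]]
ft_force: [-0.2, -0.2, -0.5]
finger_gap: 91.1
the job is handed in; nothing more can be done
None
```

I pushed the bridge about 185 mm along the rails with the open fingertips until it dropped into both parking notches. I then backed the hand off, raised it and handed the job in at 7.9 s.

- **Bridge position:** after the hand left, depth from two cameras put the slat top at 65.4–65.5 mm, against 66 expected when parked. Slopes were about 0.001, and the middle was at y ≈ 78.5 mm against an estimated notch middle of about 80 mm.
- **Hand and picture:** the wrist force was near zero with the hand clear. By measured height the fingertips stayed about 20 mm above the picture.
- **Bottle, jar and brush:** I did not re-measure them at the end. The path was planned to clear them, and they looked undisturbed in the scene view shortly before the drop.
- **Disagreements:** no checks failed or disagreed.

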